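# Shake the nutmegs out of a dial-lid canister

### The arm

A 6-joint arm with a two-finger parallel gripper is mounted at the origin on a cart in front of the work surface, level with it; the furniture and walls round the work are solid. World frame = base frame: x ahead of the robot, y to its left, z up, the work surface at z = 0. Lengths are in m, angles in rad, forces in N, time in s.
With the tool pointing down it reaches from about 0.2 to 0.875 m from the base axis. Payload 3.4 kg.
Tool frame: the origin (TCP) lies midway between the tips of the shut fingers; the grasp point (between the pads) lies pinch_z behind it (pinch_z is the distance from the TCP to the grasp point, in m); y points along the fingers, z is the direction in which the jaws open and shut, and the axes are right-handed (so a half turn about y gives the same grasp; the last joint's range is limited). The gripper opens to 94 mm and grips with 3 to 60 N. Pads are 16 mm wide; open, the fingers measure 119 mm over their backs; the gripper's body (75 mm by 177 mm) begins 78 mm behind the grasp point.
Start: joints at [-1.329, 0.276, 1.505, -0, 1.361, -0.121], TCP at [0.204, -0.538, 0.205] pointing down, gripper open.
Joint ranges: [-2.89, 2.89], [-0.75, 2.08], [0.22, 2.7], [-1.18, 4.32], [0.11, 2.71], [-2.7, 2.7]. Speed limits (rad/s): [2.57, 2.57, 3.14, 3.14, 3.14, 3.14].

### API

Orientations are given as a rotation vector (axis times angle).
In Python, from cell import move_pose, move_l, goto_joints, command_gripper, sleep, ik, snapshot, camera_model, IKError, sign_off, spot_in, silhouettes, mark_of, read_time, read_qpos, read_joint_vel, read_joint_torque, read_tcp_pos, read_tcp_rot, read_wrist_force, read_ft_torque, read_grip_width, pinch_z gives the robot as it stands. The module is installed in compiled form; this text tells all that it offers. Calls block until the motion is done:
- move_pose(position, orientation): joint-space move of the TCP to a pose.
- move_l(position, rot=None, v=0.15, until_force=None): straight line of the TCP; rot=None keeps the orientation; v is the mean speed in m/s. With until_force (N) it stops when the force on the tool has changed by that much, and returns True; else False.
- goto_joints(angles): joint-space move.
- command_gripper(opening, strength=None): finger opening in m; strength is the grip in N (None keeps the last); returns when the fingers have stopped.
- sleep(seconds).
- ik(position, orientation): joint angles nearest the present ones, or None.
- snapshot(name): name is "side" or "top"; returns the picture (420x560x3 uint8, blue, green, red); there is no depth.
- camera_model(name): a dict with "vfov" (degrees; the focal length in pixels is half the picture's height over the tangent of half this angle, whatever the lens; pixels are square), "cx", "cy" (the principal point, pixels), "dist_coeffs" ([k1, k2, p1, p2, k3] as OpenCV has them; the pictures are not rectified), "view" (4x4, takes a point from world to camera coordinates). Camera axes: x right, y down, z forward; pixel columns grow to the right and rows downward; lengths in m; the calibration is good to about 2 mm. A picture is of the moment at which its call begins. camera_model takes no time and is no camera call.
A pose or a line that the arm cannot do raises IKError and nothing moves.
- sign_off(): hands the job in, once; it reports no verdict.
Trained networks look in the newest picture that a camera, given by its name, has taken for a name from the list of things; names that differ only in an ending like _2 or _b are one class to them, and where a whole thing is asked for, a point or a joint stands for the part that bears it (a point fixed in the world has none). Each returns a list of dicts, best first, with "score" (0 to 1); they miss things now and then, are a little off and sometimes report something else, mostly with a low value. They report only what shows in the picture. A call takes as long as a camera call.
- spot_in(target, camera): "at" ([column, row] as shares, 0 to 1, of the picture: columns of its width, rows of its height, amid what is visible of it).
- silhouettes(target, camera): "pixels" (420x560 bool, what is visible of it) and "at" ([column, row] as shares, 0 to 1, of the picture: columns of its width, rows of its height, amid what is visible of it).
- mark_of(target, camera): "at" ([column, row] as shares, 0 to 1, of the picture: columns of its width, rows of its height: a listed point, or the origin of a listed thing).
Readings, each from a call of its own:
- read_time(): time.
- read_qpos(): joint angles.
- read_joint_vel(): joint speeds.
- read_joint_torque(): joint torques, N m.
- read_tcp_pos(): TCP position.
- read_tcp_rot(): TCP orientation.
- read_wrist_force(): force on the tool from outside, world axes, zero at the start.
- read_ft_torque(): the same for the moment, N m.
- read_grip_width(): finger opening in m.
Only numpy, scipy, OpenCV 4.12 (cv2) and the standard library are available. Lean on these libraries where they do the work, as an engineer would, in place of code of your own. Each camera call takes 0.05 s, during which the arm holds its last target. There are 200 camera calls.

### The job

A customer takes the last whole nutmegs: turn the green dial on the clear canister all the way to its largest opening, shake all four nutmegs out into the blue bowl, and lay the empty canister back in its slanted stand. Keep the loose jars where they are.

Things in the scene. Friction and masses are not known exactly. Their poses are not given: they have to be found in the camera images.
- canister_grip (a point): Loose clear plastic canister, 230 g, 148 mm long over all, lying in the stand, lid towards the robot and 50 deg above level. Point on its axis in the straight grip section (62 mm round, 0 to 82 mm from its underside, then flaring to 85 mm at the lid), 45 mm from the underside. z = axis towards the lid, x = side of the mouth (a 140 deg sector of the collar is open; black mark), underneath in the stand
- canister_foot (a point): Centre of the canister's underside; axes as canister_grip
- canister_lid (a point): Centre of the top of the canister's white collar, 122 mm from the underside on the axis; the dial lies on it. Axes as canister_grip
- canister: The canister; origin at the centre of its underside
- dial_rib (a point): Centre of the grip rib on the green dial (disc 85 mm, 4 mm thick), on the canister's axis 136 mm from its underside. Rib 12 mm thick (x), 66 mm long (y), 22 mm tall above the disc; its top is 12 mm beyond this point. z = canister axis; x = towards the dial's one large sector window; coarse and fine holes, too small for nutmegs, on the other side. The window spans 136 deg, 13 to 37 mm from the axis
- dial (a joint): Turn of the dial on the canister: 0 = largest opening (window over the mouth), a hard stop; about 2.1 = coarse holes over the mouth; 4.19 = fine holes. Grows counter-clockwise seen from the lid, so turn clockwise to open. Stiff: 0.25 N m, more than the canister's weight holds, so unless one leans on the dial along the axis (15 to 20 N) while turning, the whole canister turns in its stand and its mouth no longer faces down
- rest_foot (a point): On the slanted stand (weighted board with two steel rods 45 mm apart as a cradle under the canister and a wooden stop plate, 56 mm wide, behind its underside; open above and beside): where the centre of the canister's underside rests, 50 mm above the table. z is vertical; -x is the way in which the lid leans
- rest_lid (a point): On the same stand: where canister_lid rests, 143 mm above the table, 78 mm from rest_foot along the stand's -x
- bowl_rim (a point): Centre of the rim of a loose blue bowl, 144 mm wide, 50 mm tall, 0.4 kg; the point is 50 mm above the table
- nut_0 (a point): Centre of a whole nutmeg (brown, nearly round, 21 to 23 mm, 12 g), one of four; all start inside the canister
- nut_1 (a point): Centre of a whole nutmeg (brown, nearly round, 21 to 23 mm, 12 g), one of four; all start inside the canister
- nut_2 (a point): Centre of a whole nutmeg (brown, nearly round, 21 to 23 mm, 12 g), one of four; all start inside the canister
- nut_3 (a point): Centre of a whole nutmeg (brown, nearly round, 21 to 23 mm, 12 g), one of four; all start inside the canister
- pickle_jar: Bystander: green pickle jar with white lid, 68 mm wide, 122 mm tall, loose; origin at its underside
- amber_jar: Bystander: amber jar with grey lid, 70 mm wide, 86 mm tall, loose; origin at its underside

How it is judged:
By the outcome, as a careful person would: the job done as asked, in the order asked, and still so for the second after the job is handed in, with the robot touching nothing.
It also fails if it takes over 72 s, if anything falls off the work surface, if the arm or the gripper's body presses on something with over 40 N, if the wrist force passes 120 N, or if a joint passes its speed limit or range.

## Working session

There is one attempt and no reset: what is moved stays moved. The work goes in short steps, each a Python script; the robot and the scene stay as the last script left them, time stands still between calls to the robot, and variables do not carry over. Pictures are saved under pics/ and viewed, about 8 in all and at most 12, crops included, and the job is handed in when it is done.

```bash
ls; mkdir -p pics; cat > h.py <<'E'
import numpy as np, cv2
from cell import *
from scipy.spatial.transform import Rotation as R
def K(n):
    m=camera_model(n); f=210/np.tan(np.radians(m["vfov"])/2)
    return np.array([[f,0,m["cx"]],[0,f,m["cy"]],[0,0,1]]),np.array(m["dist_coeffs"]),np.array(m["view"])
def ray(n,at):
    k,d,V=K(n); u=cv2.undistortPoints(np.array([[[at[0]*560,at[1]*420]]],float),k,d)[0,0]
    o=-V[:3,:3].T@V[:3,3]; r=V[:3,:3].T@np.array([u[0],u[1],1]); return o,r/np.linalg.norm(r)
def onz(n,at,z):
    o,r=ray(n,at); return o+r*(z-o[2])/r[2]
def tri(a,b):
    (o1,r1),(o2,r2)=ray("side",a),ray("top",b)
    A=np.c_[r1,-r2]; s=np.linalg.lstsq(A,o2-o1,rcond=None)[0]
    p,q=o1+s[0]*r1,o2+s[1]*r2; return (p+q)/2,np.linalg.norm(p-q)
def proj(n,P):
    k,d,V=K(n); return cv2.projectPoints(np.atleast_2d(P).astype(float),cv2.Rodrigues(V[:3,:3])[0],V[:3,3],k,d)[0][:,0]
def snap(n,name=None):
    i=snapshot(n)
    if name: cv2.imwrite(f"pics/{name}.png",i)
    return i
E
python3 - <<'E'
from h import *
a=snap("side"); b=snap("top"); cv2.imwrite("pics/a.png",np.vstack([a,b])[:, :] if 0 else a); cv2.imwrite("pics/b.png",b)
print(pinch_z if not callable(pinch_z) else pinch_z())
for t in ["canister_foot","canister_grip","canister_lid","dial_rib","rest_foot","rest_lid","bowl_rim","pickle_jar","amber_jar"]:
    s=mark_of(t,"side"); p=mark_of(t,"top")
    f=lambda L:[(np.round(np.array(x["at"])*[560,420]).astype(int).tolist(),round(x["score"],2)) for x in L[:2]]
    print(t,f(s),f(p), [np.round(v,4) for v in tri(s[0]["at"],p[0]["at"])] if s and p else "")
for n in("side","top"): print(n,ray(n,[.5,.5]))
E
```

```text
pics
0.0188
canister_foot [([296, 267], 0.72)] [([357, 167], 0.56)] [array([ 0.6526, -0.1055,  0.0556]), np.float64(0.0053)]
canister_grip [([285, 261], 0.57)] [([354, 178], 0.85)] [array([ 0.6283, -0.0991,  0.0591]), np.float64(0.0014)]
canister_lid [([254, 237], 0.68)] [([361, 199], 0.91)] [array([ 0.5679, -0.1039,  0.144 ]), np.float64(0.0093)]
dial_rib [([257, 231], 0.61)] [([361, 199], 0.95)] [array([ 0.5697, -0.1001,  0.1579]), np.float64(0.0016)]
rest_foot [([292, 268], 0.8)] [([356, 164], 0.59)] [array([ 0.6524, -0.106 ,  0.0558]), np.float64(0.009)]
rest_lid [] [] 
bowl_rim [([276, 186], 0.68), ([293, 267], 0.56)] [([251, 216], 0.94)] [array([0.5475, 0.1035, 0.0514]), np.float64(0.0029)]
pickle_jar [([266, 153], 0.57)] [([191, 248], 0.63)] [array([0.4831, 0.2257, 0.0266]), np.float64(0.0052)]
amber_jar [] [([357, 176], 0.56)] 
side (array([ 0.75030574, -0.54056215,  0.90737298]), array([-0.1651738 ,  0.5502834 , -0.81847773]))
top (array([0.44708741, 0.01078652, 0.9655828 ]), array([ 0.12436721,  0.03871148, -0.99148082]))
```

View pics/a.png

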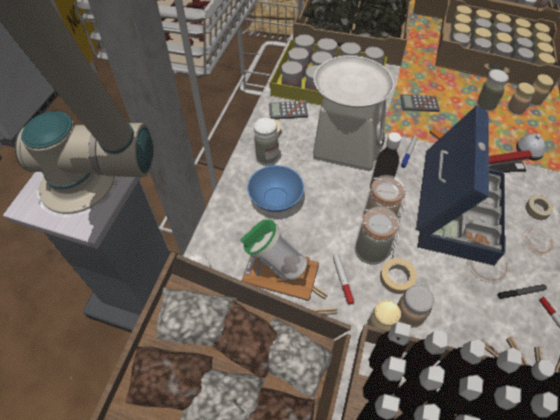

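View pics/b.png

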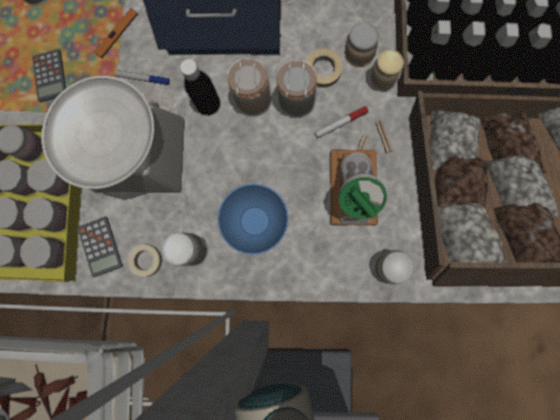

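```bash
cat > ov.py <<'E'
from h import *
a=cv2.imread("pics/a.png"); b=cv2.imread("pics/b.png")
S=dict(side=onz("side",[.1,.1],0))
def f(t,n):
    s=mark_of(t,n); return s[0]["at"] if s else None
snapshot("side");snapshot("top")
for t,z in [("canister_foot",.05),("rest_foot",.05),("canister_lid",.1435),("rest_lid",.1435),("dial_rib",.1542),("bowl_rim",.05),("pickle_jar",0),("amber_jar",0)]:
    for n in("side","top"):
        m=f(t,n)
        if m is not None: print(t,n,np.round(onz(n,m,z),4))
for n in("side","top"):
    for s in silhouettes("dial_rib",n)[:2]: print("dial",n,s["score"],np.array(s["at"])*[560,420],s["pixels"].sum(),np.round(onz(n,s["at"],.15),4))
    for s in silhouettes("amber_jar",n)[:3]: print("amber",n,s["score"],np.array(s["at"])*[560,420],s["pixels"].sum(),np.round(onz(n,s["at"],.08),4))
    for s in silhouettes("pickle_jar",n)[:2]: print("pickle",n,s["score"],np.array(s["at"])*[560,420],s["pixels"].sum(),np.round(onz(n,s["at"],.1),4))
foot=np.array([.650,-.104,.05]); ax=np.array([-np.cos(np.radians(50)),0,np.sin(np.radians(50))])
u=np.array([0,1,0]);w=np.cross(ax,u)
out=[]
for n,im,(x0,y0) in(("side",a,(225,205)),("top",b,(315,135))):
    sc=6; c=cv2.resize(im[y0:y0+100,x0:x0+90],None,fx=4.2,fy=4.2,interpolation=cv2.INTER_CUBIC); c0=c.copy()
    th=np.linspace(0,2*np.pi,60)
    for d,r in((126,42.5),(0,31)):
        P=foot+ax*d/1000+(np.cos(th)[:,None]*u+np.sin(th)[:,None]*w)*r/1000
        p=((proj(n,P)+.5-[x0,y0])*4.2).astype(int); cv2.polylines(c,[p],True,(255,255,0),1)
    out.append(np.hstack([c0,c]) if 0 else c); out.append(c0)
cv2.imwrite("pics/c.png",cv2.resize(np.vstack([np.hstack(out[:2]),np.hstack(out[2:])]),None,fx=.71,fy=.71))
E
python3 ov.py
```

```text
canister_foot side [ 0.6514 -0.1014  0.05  ]
canister_foot top [ 0.6537 -0.1087  0.05  ]
rest_foot side [ 0.6472 -0.0971  0.05  ]
rest_foot top [ 0.6525 -0.1058  0.05  ]
canister_lid side [ 0.565  -0.1065  0.1435]
canister_lid top [ 0.5758 -0.1051  0.1435]
dial_rib side [ 0.5683 -0.1042  0.1542]
dial_rib top [ 0.5612 -0.0971  0.1542]
bowl_rim side [0.5499 0.1056 0.05  ]
bowl_rim top [0.5454 0.1082 0.05  ]
pickle_jar side [0.4751 0.2411 0.    ]
pickle_jar top [0.4823 0.2304 0.    ]
amber_jar top [ 0.4528 -0.1726  0.    ]
dial side 0.65 [260.512 233.898] 631 [ 0.5761 -0.1001  0.15  ]
amber side 0.53 [201.376 263.298] 184 [ 0.4606 -0.1668  0.08  ]
pickle side 0.63 [267.512 139.02 ] 1020 [0.4931 0.2075 0.1   ]
dial top 0.82 [356.776 199.206] 1187 [ 0.5706 -0.0934  0.15  ]
amber top 0.9 [392.224 267.918] 1089 [ 0.4504 -0.1696  0.08  ]
pickle top 0.97 [183.512 249.018] 1277 [0.4792 0.2248 0.1   ]
```

View pics/c.png

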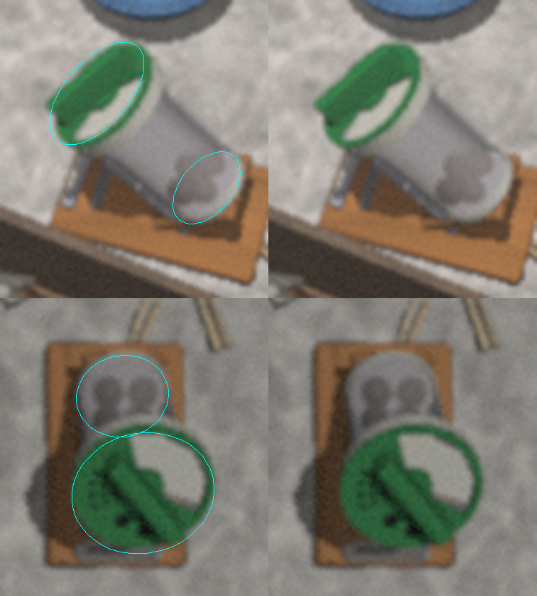

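```bash
cat >> h.py <<'E'
c50,s50=np.cos(np.radians(50)),np.sin(np.radians(50))
FOOT=np.array([.652,-.104,.05]); AX=np.array([-c50,0,s50]); U=np.array([0,1.,0]); W=np.cross(AX,U)
def rv(a,j):
    a=a/np.linalg.norm(a); j=j-a*(a@j); j=j/np.linalg.norm(j)
    return R.from_matrix(np.c_[np.cross(a,j),a,j]).as_rotvec()
def dvec(th): return np.cos(th)*W-np.sin(th)*U
def ribpose(d,th,s=1): return FOOT+AX*d, rv(-AX,s*dvec(th))
def dirxz(deg): return np.array([np.cos(np.radians(deg)),0,np.sin(np.radians(deg))])
E
python3 - <<'E'
from h import *
print(read_time(), np.round(R.from_rotvec(read_tcp_rot()).as_matrix(),2), read_tcp_pos(), read_wrist_force())
def q(p,r):
    try: x=ik(p,r)
    except IKError: x=None
    return None if x is None else np.round(x,2)
for s in(1,-1):
  for th in(2.2,1.5,.8,0,-.1): print("rib",s,th,q(*ribpose(.128,th,s)))
  print("pre",q(*ribpose(.21,2.15,s)))
for ang in(220,235,250,260,270):
  for s in(1,-1):
    a=dirxz(ang); g=FOOT+.05*AX
    print("grasp",ang,s,q(g+a*pinch_z,rv(a,s*U)),q(g-a*.09,rv(a,s*U)),q(g+[0,0,.15],rv(a,s*U)))
    for rot in(95,110,130):
        a2=dirxz(ang+rot); print("  pour",rot,q(np.array([.56,.106,.22])+a2*.0188,rv(a2,s*U)))
E
```

```text
2.2 [[-0.93  0.    0.35]
 [-0.35 -0.   -0.93]
 [ 0.   -1.    0.  ]] [ 0.20407891 -0.5376184   0.20548961] [-0.08966845 -0.17872561  0.13623872]
rib 1 2.2 [-0.52  0.07  2.2   0.96  0.4  -0.39]
rib 1 1.5 [-0.52  0.07  2.2   0.96  0.4   0.31]
rib 1 0.8 [-0.52  0.07  2.2   0.96  0.4   1.01]
rib 1 0 [-0.52  0.07  2.2   0.96  0.4   1.81]
rib 1 -0.1 [-0.52  0.07  2.2   0.96  0.4   1.91]
pre [-0.62 -0.1   2.17  0.72  0.6  -0.13]
rib -1 2.2 None
rib -1 1.5 None
rib -1 0.8 [-0.52  0.07  2.2   0.96  0.4  -2.13]
rib -1 0 [-0.52  0.07  2.2   0.96  0.4  -1.33]
rib -1 -0.1 [-0.52  0.07  2.2   0.96  0.4  -1.23]
pre None
grasp 220 1 [-0.19  0.96  0.87 -0.18  2.16 -1.79] [-0.17  1.12  0.35 -0.23  2.53 -1.88] [-0.19  0.91  0.59 -0.24  2.49 -1.88]
  pour 95 [ 0.12 -0.01  2.17 -0.4   0.22 -1.09]
  pour 110 [0.15 0.04 2.4  3.51 0.36 1.3 ]
  pour 130 None
grasp 220 -1 [-0.19  0.96  0.87 -0.18  2.16  1.35] [-0.17  1.12  0.35 -0.23  2.53  1.27] [-0.19  0.91  0.59 -0.24  2.49  1.26]
  pour 95 [ 0.12 -0.01  2.17 -0.4   0.22  2.05]
  pour 110 [ 0.15  0.04  2.4   3.51  0.36 -1.85]
  pour 130 None
grasp 235 1 [-0
[... 852 characters left out ...]
0 None
grasp 260 1 [-0.25  0.54  1.43 -0.04  1.33 -1.81] [-0.24  0.5   1.23 -0.04  1.58 -1.81] [-0.25  0.45  1.17 -0.04  1.69 -1.82]
  pour 95 None
  pour 110 None
  pour 130 None
grasp 260 -1 [-0.25  0.54  1.43 -0.04  1.33  1.33] [-0.24  0.5   1.23 -0.04  1.58  1.33] [-0.25  0.45  1.17 -0.04  1.69  1.32]
  pour 95 None
  pour 110 None
  pour 130 None
grasp 270 1 [-0.28  0.45  1.58  0.    1.1  -1.85] [-0.28  0.37  1.43  0.    1.34 -1.85] [-0.28  0.34  1.33  0.    1.47 -1.85]
  pour 95 None
  pour 110 None
  pour 130 None
grasp 270 -1 [-0.28  0.45  1.58 -0.    1.1   1.29] [-0.28  0.37  1.43 -0.    1.34  1.29] [-0.28  0.34  1.33 -0.    1.47  1.29]
  pour 95 None
  pour 110 None
  pour 130 None
```

```bash
python3 - <<'E'
from h import *
th=2.13
p,r=ribpose(.24,th); move_pose(p,r)
command_gripper(.04,20)
p,r=ribpose(.155,th); move_l(p,r,v=.1); print(read_time())
snap("top","d_top"); snap("side","d_side")
a=cv2.imread("pics/d_top.png")[130:240,300:410]; b=cv2.imread("pics/d_side.png")[185:295,205:315]
cv2.imwrite("pics/d.png",cv2.resize(np.hstack([a,b]),None,fx=3.6,fy=3.6,interpolation=cv2.INTER_CUBIC))
print(read_qpos(),read_wrist_force(),read_ft_torque())
E
```

```text
6.025
[-0.55185782  0.01218903  2.19321828  0.85778722  0.46156982 -0.23170942] [ 0.84193398 -0.32281642  0.30213429] [-0.01759269  0.27388987 -0.02787554]
```

View pics/d.png

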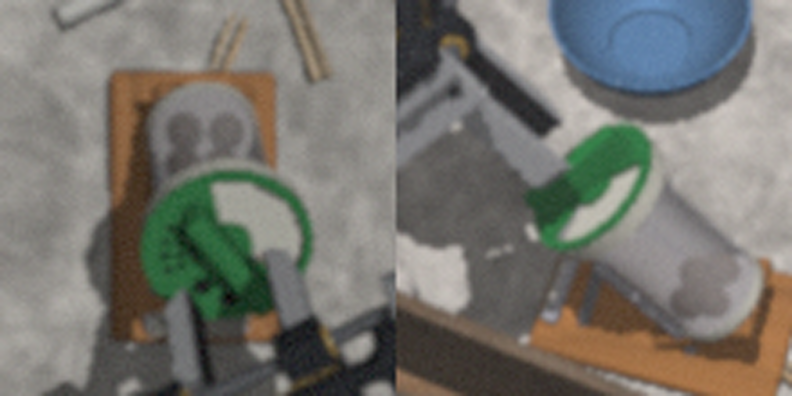

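```bash
cat >> h.py <<'E'
def fa(): return float(read_wrist_force()@AX)
def ta(): return float(read_ft_torque()@AX)
E
python3 - <<'E'
from h import *
th=2.13
p,r=ribpose(.132,th); move_l(p,r,v=.06); print("F",fa(),"T",ta())
p,r=ribpose(.118,th); print(move_l(p,r,v=.015,until_force=5)); d=(read_tcp_pos()-FOOT)@AX; print("d",d,"F",fa(),"T",ta())
p,r=ribpose(d,th)
command_gripper(.0,30); print("w",read_grip_width(),"F",read_wrist_force(),fa(),"T",ta(),(read_tcp_pos()-FOOT))
p,r=ribpose(d-.012,th); print(move_l(p,r,v=.01,until_force=13)); print("d",(read_tcp_pos()-FOOT)@AX,"F",fa(),"T",ta(),read_time())
E
```

```text
F 0.18516128623832412 T 0.004138406525445167
True
d 0.12500619947308028 F 8.663543379233415 T 0.012404933474997736
w 0.012461839650747356 F [-3.97876235 -1.33545242  5.21370007] 6.551425108003305 T 0.2009465205491221 [-0.07984181 -0.00099079  0.09642275]
True
d 0.12516497185029415 F 4.611291104134817 T 0.20821905583975575 8.1167
```

```bash
python3 - <<'E'
from h import *
th=2.13
d=.125
for i in range(8):
    d-=.0007; p,r=ribpose(d,th); move_l(p,r,v=.02); sleep(.1)
    f=fa(); print(round(d,4),round((read_tcp_pos()-FOOT)@AX,4),"F",round(f,2),"T",round(ta(),3),np.round(read_wrist_force(),1))
    if f>15: break
print(read_time())
E
```

```text
0.1243 0.1251 F 14.01 T 0.12 [-8.9 -1.3 10.8]
0.1236 0.125 F 22.39 T 0.198 [-16.   -2.5  15.8]
8.8167
```

```bash
python3 - <<'E'
from h import *
th,d=2.13,.1239; log=[]
while th>-.08:
    th-=.12 if th>.3 else .04
    p,r=ribpose(d,th); move_l(p,r,v=.05)
    f,t=fa(),ta(); log.append((round(th,2),round(d,4),round(f,1),round(t,2)))
    if f>20: d+=min(.0006,(f-18)/12000)
    if f<17: d-=min(.0006,(18-f)/12000)
    if abs(t)>.55 and th<.3: break
    if f>40 or f<2: break
print(*log,sep="\n"); print(read_time(),read_qpos(),read_tcp_pos()-FOOT)
snap("top","e_top")
cv2.imwrite("pics/e.png",cv2.resize(cv2.imread("pics/e_top.png")[120:250,290:420],None,fx=4,fy=4,interpolation=cv2.INTER_CUBIC))
E
```

```text
(2.01, 0.1239, 18.9, 0.11)
(1.89, 0.1239, 19.1, 0.12)
(1.77, 0.1239, 18.3, 0.08)
(1.65, 0.1239, 19.9, 0.12)
(1.53, 0.1239, 19.2, 0.06)
(1.41, 0.1239, 20.3, 0.11)
(1.29, 0.1241, 16.7, 0.11)
(1.17, 0.124, 18.1, 0.07)
(1.05, 0.124, 17.9, 0.08)
(0.93, 0.124, 16.9, 0.02)
(0.81, 0.1239, 19.5, 0.04)
(0.69, 0.1239, 18.4, 0.02)
(0.57, 0.1239, 19.0, 0.0)
(0.45, 0.1239, 19.0, 0.02)
(0.33, 0.1239, 18.8, 0.0)
(0.21, 0.1239, 19.0, 0.05)
(0.17, 0.1239, 19.5, 0.14)
(0.13, 0.1239, 18.6, 0.12)
(0.09, 0.1239, 17.9, 0.08)
(0.05, 0.1239, 17.1, 0.07)
(0.01, 0.1239, 18.2, 0.13)
(-0.03, 0.1239, 16.4, 0.11)
(-0.07, 0.1238, 20.2, 0.1)
(-0.11, 0.1239, 17.1, 0.1)
15.0833 [-0.52025612  0.07847083  2.2000094   0.97427265  0.39549276  1.90107535] [-0.07940798 -0.0006767   0.09656592]
```

View pics/e.png

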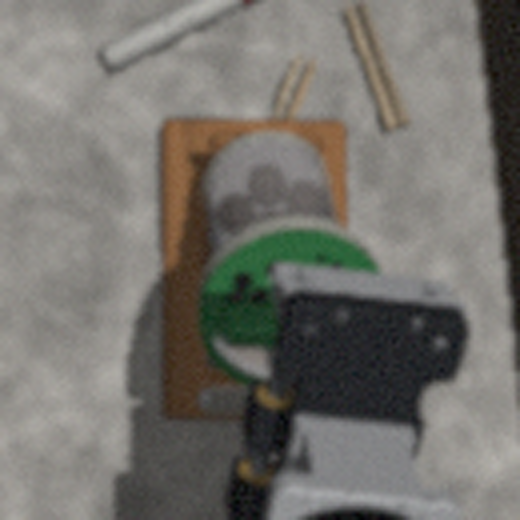

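```bash
python3 - <<'E'
from h import *
th,d=-.11,.1239; log=[]
print("w",read_grip_width())
while th>-.42:
    th-=.035
    p,r=ribpose(d,th); move_l(p,r,v=.05); sleep(.05)
    f,t=fa(),ta(); q=read_qpos(); log.append((round(th,3),round(f,1),round(t,3),round(q[5],3),np.round(read_wrist_force(),1),round(read_joint_torque()[5],3),round(read_grip_width(),4)))
    if f>20: d+=min(.0006,(f-18)/12000)
    if f<17: d-=min(.0006,(18-f)/12000)
    if abs(t)>.5 or f>40 or f<2: break
print(*log,sep="\n"); print(read_time())
E
```

```text
w 0.012292241923822575
(-0.145, 18.1, 0.113, np.float64(1.936), array([-11. ,  -0.8,  14.4]), np.float64(0.152), 0.0124)
(-0.18, 18.7, 0.138, np.float64(1.971), array([-13. ,  -0.3,  13.5]), np.float64(0.152), 0.0119)
(-0.215, 18.2, 0.099, np.float64(2.006), array([-11.8,  -0.9,  13.9]), np.float64(0.152), 0.0121)
(-0.25, 18.2, 0.059, np.float64(2.041), array([-12. ,  -1.3,  13.8]), np.float64(0.152), 0.0124)
(-0.285, 17.4, 0.119, np.float64(2.076), array([-11.1,  -0.5,  13.5]), np.float64(0.153), 0.0126)
(-0.32, 17.7, 0.189, np.float64(2.111), array([-10.7,  -0.4,  14.1]), np.float64(0.153), 0.0122)
(-0.355, 17.5, 0.08, np.float64(2.146), array([-10.5,  -0.4,  14. ]), np.float64(0.153), 0.0121)
(-0.39, 17.5, 0.111, np.float64(2.181), array([-10.9,  -1.1,  13.7]), np.float64(0.153), 0.0125)
(-0.425, 19.2, 0.127, np.float64(2.216), array([-12.3,  -1.7,  14.8]), np.float64(0.154), 0.0124)
17.8333
```

```bash
python3 - <<'E'
from h import *
th=-.425
command_gripper(.04); p,r=ribpose(.17,th); move_l(p,r,v=.1); p,r=ribpose(.30,th); move_l(p+np.array([-.05,-.1,.0]),r,v=.25); print(read_time())
snap("top","f_top"); snap("side","f_side")
a=cv2.imread("pics/f_top.png")[130:240,300:410]; b=cv2.imread("pics/f_side.png")[205:315,215:325]
cv2.imwrite("pics/f.png",cv2.resize(np.hstack([a,b]),None,fx=3.6,fy=3.6,interpolation=cv2.INTER_CUBIC))
for n in("side","top"):
    for t in("canister_foot","canister_lid","dial_rib","canister_grip"):
        m=mark_of(t,n); print(n,t,[(np.round(np.array(x["at"])*[560,420],1),round(x["score"],2)) for x in m[:1]])
E
```

```text
19.9917
side canister_foot [(array([294.4, 264.6]), 0.57)]
side canister_lid [(array([255.7, 237.7]), 0.81)]
side dial_rib [(array([257. , 231.2]), 0.71)]
side canister_grip [(array([281.7, 257.4]), 0.63)]
top canister_foot [(array([358.3, 165.4]), 0.66)]
top canister_lid [(array([360.9, 199.1]), 0.9)]
top dial_rib [(array([361.9, 201.7]), 0.84)]
top canister_grip [(array([357.7, 174.2]), 0.72)]
```

View pics/f.png

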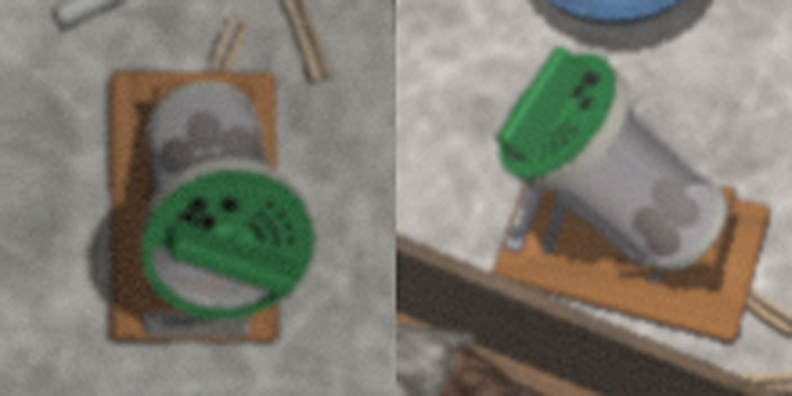

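```bash
python3 - <<'E'
import cv2,numpy as np
a=cv2.imread("pics/f_top.png")[172:222,335:395]; b=cv2.imread("pics/e_top.png")[172:222,335:395];c=cv2.imread("pics/b.png")[172:222,335:395]
cv2.imwrite("pics/g.png",cv2.convertScaleAbs(cv2.resize(np.hstack([a,c]),None,fx=6.6,fy=6.6,interpolation=cv2.INTER_CUBIC),alpha=1.5))
E
```

```text
(no output)
```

View pics/g.png

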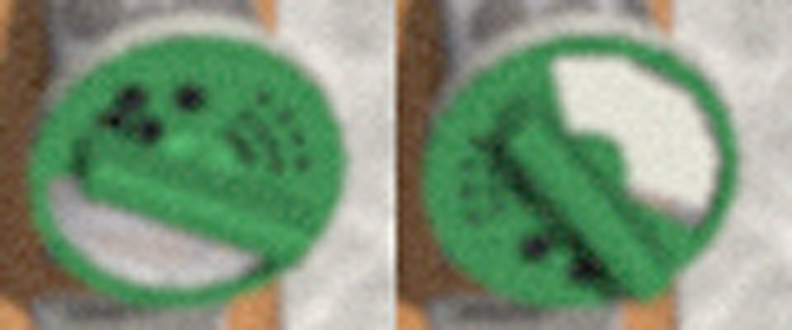

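```bash
python3 - <<'E'
from h import *
th=-.425
p,r=ribpose(.17,th); move_l(p,r,v=.2)
p,r=ribpose(.1275,th); move_l(p,r,v=.1)
f0=fa(); command_gripper(0,30); d=.1275; print("F",f0,fa(),read_grip_width())
for k in range(5):
    th+=.101; p,r=ribpose(d,th); move_l(p,r,v=.05); f=fa(); print(round(th,2),round(f,1),round(ta(),2))
    if f>2: d+=.0002
    if f<-.5: d-=.0001
# lean
while fa()<16 and d>.122:
    d-=.0007; p,r=ribpose(d,th); move_l(p,r,v=.03)
print("lean",d,fa(),th)
for k in range(3):
    th-=.03; p,r=ribpose(d,th); move_l(p,r,v=.05); print(round(th,2),round(fa(),1),round(ta(),2))
command_gripper(.04); p,r=ribpose(.17,th); move_l(p,r,v=.1); p,r=ribpose(.30,th); move_l(p+np.array([-.05,-.1,.0]),r,v=.25); print(read_time())
snap("top","i_top"); snap("side","i_side")
a=cv2.imread("pics/i_top.png")[140:230,315:405]; b=cv2.imread("pics/i_side.png")[205:295,225:315]
cv2.imwrite("pics/i.png",cv2.convertScaleAbs(cv2.resize(np.hstack([a,b]),None,fx=4.4,fy=4.4,interpolation=cv2.INTER_CUBIC),alpha=1.4))
E
```

```text
F -0.2577869949446266 4.400863840681072 0.01174297955616363
-0.32 6.2 -0.05
-0.22 5.2 -0.03
-0.12 4.4 -0.0
-0.02 2.1 -0.04
0.08 -0.1 0.05
lean 0.1262 22.11952667032956 0.08000000000000007
0.05 20.9 0.09
0.02 20.8 0.18
-0.01 20.7 0.15
27.65
```

View pics/i.png

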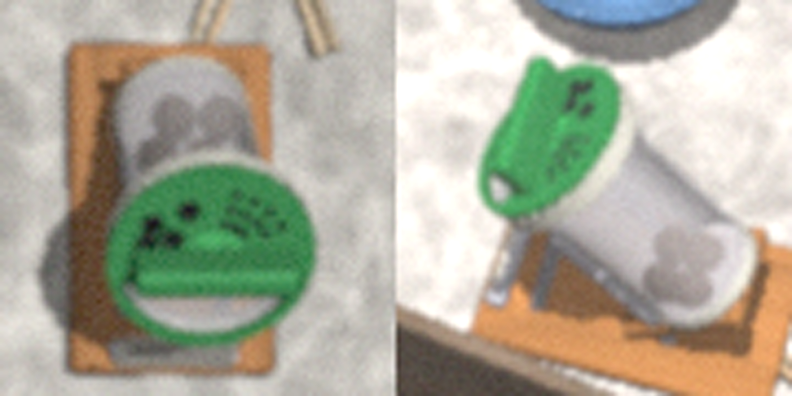

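```bash
python3 - <<'E'
from h import *
for nm,n,d0 in(("b","top",2.13),("f_top","top",-.42),("i_top","top",0),("i_side","side",0)):
    im=cv2.GaussianBlur(cv2.imread(f"pics/{nm}.png"),(3,3),0)
    print(nm)
    for rr in(.024,.031,.035):
        l=[]
        for a in np.arange(-1.2,1.25,.2):
            P=FOOT+AX*.124+dvec(d0+a)*rr; p=proj(n,P)[0]; c=im[int(round(p[1])),int(round(p[0]))].astype(int)
            l.append(f"{c.sum()//3}{'g' if c[1]-c[2]>25 else ''}")
        print(rr,l)
E
```

```text
b
0.024 ['54g', '74g', '111', '148', '146', '146', '148', '147', '148', '147', '148', '147', '140']
0.031 ['61g', '77', '116', '146', '148', '148', '148', '147', '147', '146', '148', '149', '145']
0.035 ['64g', '73g', '106', '120', '137', '141', '136', '138', '135', '125', '144', '145', '139']
f_top
0.024 ['64g', '63g', '100', '120', '121', '117', '120', '121', '118', '116', '105', '74g', '65g']
0.031 ['63', '94', '109', '114', '119', '124', '129', '132', '124', '126', '124', '116', '70g']
0.035 ['73g', '91', '102', '102', '90', '102', '89g', '92', '94', '98', '96', '87', '55g']
i_top
0.024 ['78g', '67g', '85', '106', '118', '121', '119', '116', '113', '105', '87', '65g', '78g']
0.031 ['59g', '70g', '119', '127', '131', '128', '128', '128', '123', '119', '111', '81', '71g']
0.035 ['70', '85', '99', '106', '94', '92', '100', '91', '96', '102', '96', '68', '65g']
i_side
0.024 ['78g', '81g', '82g', '84g', '90g', '88g', '90g', '88g', '85g', '78g', '71g', '69g', '67g']
0.031 ['78g', '79g', '88g', '89g', '89g', '84g', '84g', '81g', '76g', '102', '137', '129', '106']
0.035 ['78g', '85g', '88g', '89g', '85g', '85g', '80g', '82g', '88g', '110', '108g', '124', '112g']
```

```bash
python3 - <<'E'
from h import *
a=dirxz(222); g=FOOT+.050*AX; r=rv(a,-U)
q0=read_qpos()
p=np.array([.52,-.11,.40]); move_pose(p,rv(dirxz(262),-U)); print(np.round(read_qpos(),2))
command_gripper(.09)
move_pose(g-a*.13,r); print(np.round(read_qpos(),2),read_time())
snap("side","j_side");snap("top","j_top")
x=cv2.imread("pics/j_top.png")[60:240,260:460]; b=cv2.imread("pics/j_side.png")[130:310,205:405]
cv2.imwrite("pics/j.png",cv2.resize(np.hstack([x,b]),None,fx=2,fy=2,interpolation=cv2.INTER_CUBIC))
E
```

```text
[-0.31  0.25  1.08 -0.05  1.94  1.25]Traceback (most recent call last):
  File "<stdin>", line 6, in <module>
cell.IKError: the arm cannot take that pose within its joint ranges
```

```bash
python3 - <<'E'
from h import *
a=dirxz(228); g=FOOT+.050*AX; r=rv(a,-U)
print([ik(g-a*k,r) is not None for k in(.08,.1,.12)])
move_pose(g-a*.08,r); print(np.round(read_qpos(),2),read_time())
snap("side","j_side");snap("top","j_top")
x=cv2.imread("pics/j_top.png")[60:240,260:460]; b=cv2.imread("pics/j_side.png")[130:310,205:405]
cv2.imwrite("pics/j.png",cv2.resize(np.hstack([x,b]),None,fx=2,fy=2,interpolation=cv2.INTER_CUBIC))
E
```

```text
[True, True, True]
[-0.18  0.96  0.6  -0.16  2.29  1.32] 30.8167
```

View pics/j.png

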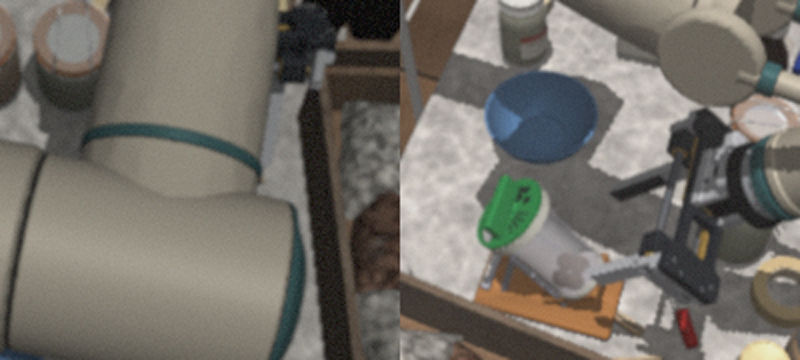

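```bash
python3 - <<'E'
from h import *
a=dirxz(228); g=FOOT+.050*AX; r=rv(a,-U)
print(move_l(g+a*pinch_z,r,v=.1,until_force=8))
command_gripper(0,45); print("w",read_grip_width(),read_wrist_force(),read_tcp_pos()-FOOT)
g0=read_tcp_pos()
move_l(g+a*pinch_z+np.array([-.01,0,.15]),v=.15); print(read_wrist_force(),read_grip_width(),read_time(),np.round(read_qpos(),2))
# scan pour poses
for yaw in(-60,-40,-20,20,40,60):
    Rz=R.from_euler("z",yaw,degrees=True)
    out=[]
    for rot in(30,60,80,95,110,125):
        a2=Rz.apply(dirxz(228+rot)); x=ik(np.array([.55,.106,.23]),rv(a2,-Rz.apply(U)))
        out.append(None if x is None else np.round(x,2).tolist())
    print(yaw,*out,sep="\n  ")
E
```

```text
False
w 0.06071580138136309 [-0.18601725 -1.73104818  0.34995237] [-0.04463586 -0.00054419  0.02433801]
[-0.43624803  0.31188681 -3.04444833] 0.06072600290729688 33.775 [-0.2   0.78  0.82 -0.17  2.26  1.31]
-60
  [-0.06, 0.29, 1.44, 0.17, 1.52, 2.54]
  None
  None
  [0.63, 0.34, 1.77, -0.95, 1.34, -2.65]
  [0.72, 0.46, 1.84, -1.15, 1.46, -2.4]
  None
-40
  [-0.03, 0.33, 1.39, 0.13, 1.59, 2.24]
  [0.24, 0.15, 1.66, -0.28, 1.16, 2.6]
  None
  None
  None
  None
-20
  [0.01, 0.35, 1.35, 0.07, 1.63, 1.93]
  [0.17, 0.1, 1.72, -0.18, 1.05, 2.16]
  [0.34, 0.02, 1.98, -0.64, 0.71, 2.66]
  None
  None
  [0.68, 0.45, 2.5, 4.19, 1.35, -1.73]
20
  [0.1, 0.37, 1.33, -0.05, 1.65, 1.32]
  [-0.01, 0.07, 1.75, 0.13, 1.03, 1.16]
  [-0.14, -0.07, 2.06, 0.53, 0.61, 0.73]
  [-0.28, -0.09, 2.3, 1.36, 0.5, -0.18]
  [-0.42, 0.04, 2.54, 2.09, 0.84, -1.05]
  None
40
  [0.14, 0.36, 1.35, -0.11, 1.62, 1.02]
  [-0.09, 0.1, 1.72, 0.25, 1.11, 0.7]
  [-0.32, 0.01, 1.99, 0.73, 0.9, 0.16]
  [-0.51, 0.03, 2.19, 1.18, 0.94, -0.39]
  [-0.67, 0.17, 2.37, 1.51, 1.14, -0.92]
  [-0.76, 0.45, 2.53, 1.67, 1.43, -1.41]
60
  [0.18, 0.33, 1.39, -0.16, 1.56, 0.71]
  [-0.14, 0.14, 1.67, 0.31, 1.23, 0.29]
  [-0.39, 0.12, 1.86, 0.72, 1.17, -0.17]
  [-0.56, 0.18, 2.01, 1.0, 1.24, -0.53]
  [-0.68, 0.31, 2.13, 1.21, 1.38, -0.86]
  [-0.74, 0.51, 2.22, 1.33, 1.54, -1.17]
```

```bash
cat >> h.py <<'E'
BOWL=np.array([.548,.1065,0])
def pour(rot,mz,yaw=28,off=.022,dz=0,da=0):
    Rz=R.from_euler("z",yaw,degrees=True)
    A=Rz.apply(dirxz(130+rot)); X=Rz.apply(dirxz(220+rot)); a2=Rz.apply(dirxz(228+rot))
    h=Rz.apply([1,0,0]); M=BOWL+h*off+[0,0,mz]
    g=M-.076*A-.025*X+da*A
    return g+a2*pinch_z, rv(a2,-Rz.apply(U))
E
python3 - <<'E'
from h import *
seq=[(35,.15),(60,.13),(75,.11),(88,.10),(100,.10),(110,.10)]
for s in seq:
    x=ik(*pour(*s)); print(s,pour(*s)[0].round(3),None if x is None else np.round(x,2))
q=ik(*pour(35,.17)); assert q is not None
move_pose(*pour(35,.17)); print(read_time(),read_wrist_force())
snap("side","k_side")
cv2.imwrite("pics/k.png",cv2.resize(cv2.imread("pics/k_side.png")[90:330,160:440],None,fx=2,fy=2))
E
```

```text
(35, 0.15) [0.636 0.153 0.136] [ 0.15  0.5   1.32 -0.04  1.43  1.24]
(60, 0.13) [0.635 0.153 0.15 ] [0.05 0.27 1.7  0.17 0.89 1.04]
(75, 0.11) [0.628 0.149 0.149] [-0.05  0.19  1.96  0.55  0.56  0.63]
(88, 0.1) [0.619 0.144 0.153] [-0.16  0.16  2.17  1.33  0.46 -0.21]
(100, 0.1) [0.608 0.138 0.164] [-0.28  0.2   2.35  1.92  0.67 -0.9 ]
(110, 0.1) [0.597 0.133 0.171] [-0.38  0.31  2.5   2.13  0.99 -1.27]
34.8167 [ 0.98409417  0.75918703 -3.08699959]
```

View pics/k.png

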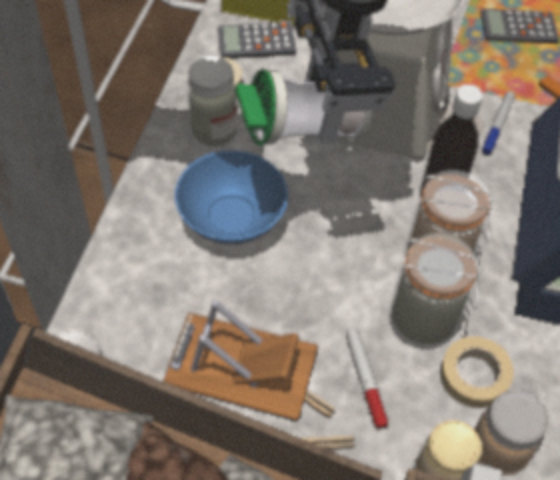

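```bash
python3 - <<'E'
from h import *
for s in [(50,.13),(65,.115),(76,.105),(84,.10),(91,.10),(98,.10),(106,.10)]:
    move_pose(*pour(*s)); print(s,np.round(read_wrist_force(),2),round(read_time(),2))
sleep(.4); print(np.round(read_wrist_force(),2),read_grip_width())
snap("top","l_top"); snap("side","l_side")
for n in("top","side"):
    for t in("nut_0",):
        print(n,[(np.round(np.array(x["at"])*[560,420]),round(x["score"],2)) for x in spot_in(t,n)])
print("bowl",[ (np.round(onz(n,m["at"],.05),3),round(m["score"],2)) for n in("top","side") for m in mark_of("bowl_rim",n)[:1]])
E
```

```text
(50, 0.13) [ 0.94 -0.21 -3.13] 35.33
(65, 0.115) [ 0.7  -0.2  -2.88] 35.74
(76, 0.105) [ 1.02  0.43 -1.24] 36.19
(84, 0.1) [-0.08  0.24 -2.9 ] 36.73
(91, 0.1) [-0.03 -0.12 -2.02] 37.27
(98, 0.1) [ 0.45  0.86 -1.79] 37.74
(106, 0.1) [ 0.5  -0.45 -2.44] 38.15
[-0.01  0.41 -2.5 ] 0.06030340026938657
top []
side [(array([277., 187.]), 0.53), (array([282., 196.]), 0.44), (array([281., 203.]), 0.37)]
bowl [(array([0.542, 0.107, 0.05 ]), 0.66)]
```

```bash
python3 - <<'E'
from h import *
for k in range(4):
    move_l(pour(106,.10,da=-.02)[0],v=.25); move_l(pour(106,.10)[0],v=.25)
sleep(.3)
print(np.mean([read_wrist_force() for _ in range(1)],0),read_time())
snap("side","m_side"); snap("top","m_top")
for n in("top","side"):
    print(n,[(np.round(np.array(x["at"])*[560,420]),round(x["score"],2)) for x in spot_in("nut_0",n)])
b=cv2.imread("pics/m_side.png")[130:250,200:340]; x=cv2.imread("pics/m_top.png")[150:270,200:340]
cv2.imwrite("pics/m.png",cv2.resize(np.hstack([x,b]),None,fx=2.8,fy=2.8,interpolation=cv2.INTER_CUBIC))
E
```

```text
[ 1.43948617 -0.41897426 -2.0422167 ] 41.15
top [(array([233., 191.]), 0.17)]
side [(array([281., 204.]), 0.56)]
```

View pics/m.png

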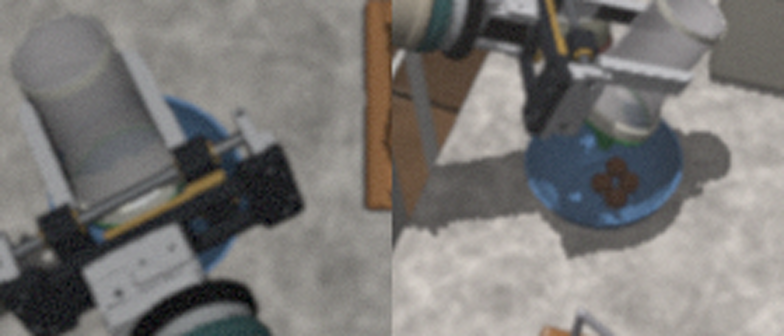

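```bash
python3 - <<'E'
from h import *
for s in [(98,.105),(91,.11),(84,.12),(76,.13),(60,.15),(35,.17)]: move_pose(*pour(*s))
a=dirxz(228); g=FOOT+.050*AX; r=rv(a,-U)
P=g+a*pinch_z
move_pose(P+np.array([0,0,.15]),r); move_l(P-W*.03+AX*.004,r,v=.15); sleep(.2); print(read_time(),read_wrist_force(),read_grip_width(),read_tcp_pos()-P)
# expected marks
snap("side","n_side")
D=-W*.03+AX*.004
for t,d in(("canister_foot",0),("canister_lid",.122),("dial_rib",.136)):
    m=mark_of(t,"side"); print(t,proj("side",FOOT+D+AX*d)[0].round(1),[(np.round(np.array(x["at"])*[560,420],1),round(x["score"],2)) for x in m[:1]])
# overlay rings
im=cv2.imread("pics/n_side.png"); x0,y0=200,165
c=cv2.resize(im[y0:y0+130,x0:x0+140],None,fx=4.5,fy=4.5,interpolation=cv2.INTER_CUBIC)
th=np.linspace(0,2*np.pi,60)
for d,rr in((.126,.0425),(0,.031)):
    Q=FOOT+D+AX*d+(np.cos(th)[:,None]*U+np.sin(th)[:,None]*W)*rr
    cv2.polylines(c,[((proj("side",Q)+.5-[x0,y0])*4.5).astype(int)],True,(255,255,0),1)
cv2.imwrite("pics/n.png",c)
E
```

```text
46.6833 [-0.03005514 -0.12083816 -2.6474374 ] 0.06054403875980249 [ 0.02075361 -0.00012404  0.02348046]
canister_foot [303.9 265.2] [(array([305.1, 265.4]), 0.62)]
canister_lid [268.1 233.5] [(array([267.3, 234.2]), 0.76)]
dial_rib [263.6 229.5] [(array([267. , 226.8]), 0.65)]
```

View pics/n.png

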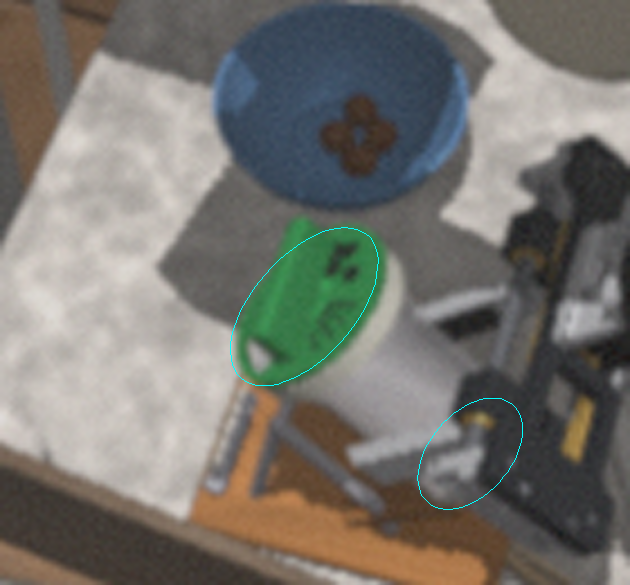

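```bash
python3 - <<'E'
from h import *
a=dirxz(228); g=FOOT+.050*AX; r=rv(a,-U); P=g+a*pinch_z
move_l(P-W*.006+AX*.003,r,v=.08); f0=read_wrist_force(); print(f0)
print(move_l(P+W*.003+AX*.003,r,v=.02,until_force=3)); x=read_tcp_pos()-P; print("W",x@W,"AX",x@AX,read_wrist_force())
off=x-AX*(x@AX)
print(move_l(P+off-AX*.003,r,v=.02,until_force=3)); x=read_tcp_pos()-P; print("W",x@W,"AX",x@AX,read_wrist_force())
E
```

```text
[ 0.03427961  1.30146979 -2.68066337]
True
W -0.00011591121663741467 AX 0.0021987816747360773 [ 2.65302001 -0.37277443  2.41045418]
True
W -6.822684995911122e-05 AX -0.00011070645484911999 [ 1.23903789 -0.54349695  4.13716844]
```

```bash
python3 - <<'E'
from h import *
a=dirxz(228); P=read_tcp_pos()
command_gripper(.075); command_gripper(.092); print(read_wrist_force())
move_l(P-a*.09,v=.12); move_l(P-a*.09+np.array([.0,0,.12]),v=.2); print(read_time(),read_wrist_force())
# clear of the side view
snap("side","o_side")
for t,d in(("canister_foot",0),("canister_lid",.122),("dial_rib",.136)):
    m=mark_of(t,"side"); print(t,proj("side",FOOT+AX*d)[0].round(1),[(np.round(np.array(x["at"])*[560,420],1),round(x["score"],2)) for x in m[:1]])
i=cv2.imread("pics/i_side.png")[205:300,225:320]; o=cv2.imread("pics/o_side.png")[205:300,225:320]
g=[((x[...,1].astype(int)-x[...,2]>25)&(x[...,1].astype(int)-x[...,0]>15)) for x in(i,o)]
print("green iou",(g[0]&g[1]).sum()/(g[0]|g[1]).sum(),[np.argwhere(k).mean(0).round(2) for k in g])
print("nuts",[(np.round(np.array(x["at"])*[560,420]),round(x["score"],2)) for x in spot_in("nut_0","side")])
for t,z in(("bowl_rim",.05),("pickle_jar",0)): print(t,[np.round(onz("side",m["at"],z),3) for m in mark_of(t,"side")[:1]])
s=silhouettes("pickle_jar","side"); print("pickle at",[np.array(k["at"])*[560,420] for k in s[:1]])
w=[cv2.imread(f"pics/{n}_side.png") for n in("i","o")]
for nm,(r0,r1,c0,c1) in dict(pickle=(110,165,250,285),amber=(245,285,185,220)).items(): print(nm,np.abs(w[0][r0:r1,c0:c1].astype(int)-w[1][r0:r1,c0:c1]).mean())
b=o.copy(); im=cv2.imread("pics/o_side.png"); br=((im[165:215,245:310].astype(int)@[-1,0,1])>12); n,l,st,_=cv2.connectedComponentsWithStats(br.astype(np.uint8)); print("brown in bowl",st[1:,4])
E
```

```text
[ 0.71359744 -0.62422976 -0.33892928]
50.5167 [-0.71108989 -0.28369535 -0.73833667]
canister_foot [294.5 267.6] [(array([294.1, 267.4]), 0.6)]
canister_lid [258.9 236.8] [(array([258.3, 235.5]), 0.92)]
dial_rib [254.5 233. ] [(array([254.7, 230.2]), 0.76)]
green iou 0.9481865284974094 [array([30.43, 34.58]), array([30.11, 34.56])]
nuts [(array([274., 197.]), 0.62), (array([279., 188.]), 0.44)]
bowl_rim [array([0.545, 0.106, 0.05 ])]
pickle_jar [array([0.473, 0.247, 0.   ])]
pickle at [array([264.32 , 137.802])]
pickle 14.17939393939394
amber 15.95
brown in bowl [  1   2   1   1   1   2   2   2   1   1   1   1 127   1   4  14   1   1
   7   1   1   9   1   3   3   1   1   1]
```

```bash
python3 - <<'E'
from h import *
move_pose([.50,-.11,.40],rv(dirxz(262),-U)); snap("side","p_side"); snap("top","p_top")
for s,(o,n),(r0,r1,c0,c1) in[("pickle side",("a","p_side"),(115,165,250,283)),("amber side",("a","p_side"),(248,285,190,215)),("pickle top",("b","p_top"),(230,268,160,202)),("amber top",("b","p_top"),(245,290,372,416))]:
    A=cv2.imread(f"pics/{o}.png",0);B=cv2.imread(f"pics/{n}.png",0)
    m=cv2.matchTemplate(B[r0-8:r1+8,c0-8:c1+8],A[r0:r1,c0:c1],cv2.TM_CCOEFF_NORMED); _,v,_,l=cv2.minMaxLoc(m); print(s,round(v,2),np.array(l)-8)
print(read_time())
E
```

```text
pickle side 1.0 [0 0]
amber side 1.0 [0 0]
pickle top 0.99 [0 0]
amber top 0.48 [8 8]
51.925
```

```bash
python3 -c "
from cell import *
sign_off()"
```

```text
the job is handed in; nothing more can be done
```

The job is done and handed in at about 52 s of robot time. The green dial is at its largest opening, all four nutmegs are in the blue bowl, and the empty canister is back in its stand.

**Dial:** I turned it clockwise while leaning on it with about 18 N. Past the stop I turned too far, and the whole canister went round by about 0.4 rad. I turned it back without leaning, then leaned again and turned a little more so that the dial sat against its stop. No white collar showed in the window in the picture afterwards. The measured torque never showed a clear jump at the stop, so the full opening rests on that picture and on the canister having turned along.

**Pour:** The pictures taken after shaking showed all four nutmegs in the bowl. On the final picture the network reported only two of them and the colour check found one brown patch, so neither confirmed the count.

**Canister in the stand:** It touched the stand within 0.2 mm of where I had gripped it. The network's points for it lie within about 3 pixels of where they should be.

**Jars:** Neither moved in the side pictures, compared with the start. The top picture shows the same for the pickle jar. The top check of the amber jar failed, most likely because the arm covered it.

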